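# Swing out the gate leg and rest the filter box on it

## Task

Swing the stand's folding prop leg out and on through its stiff catch until it is hard up against its stop, and bear on it there with a firm 12 to 20 N for half a second, never more, so that the catch sets. Then lift the clear filter box by its grip rib and set it down (no dropping) flat on the stand, so that it rests on both rail and leg: long side along the rail, centred on the hinge, and its edge level with the rail's back edge. Leave the bowl, lens hood and step-down ring where they are.

Things in the scene. Friction and masses are not known exactly. Their poses are not given: they have to be found in the camera images.
- stand: Dark steel stand screwed to the cabinet top: base plate 70 (x) x 170 (y) x 8 mm and on it an upright rail 30 (x) x 160 (y) mm, its flat top 70 mm above the cabinet top. Origin: underside centre, below the rail's middle; z up, y along the rail. The leg folds out to its -x side (towards the robot), so the rail's back edge is x = +15 mm.
- hinge (a point): Top of the leg's vertical hinge pin, 24 mm in front (-x) of the middle of the rail, 70 mm above the cabinet top. Fixed to the stand.
- prop_leg: Aluminium leg: upright bar 8 mm thick, 160 mm long from hinge axis to tip, 30 to 70 mm above the cabinet top (the last 14 mm reach down as a foot). Origin: hinge axis at cabinet-top height; y runs to the tip. Folded it lies along the rail towards the stand's +y, 80 mm past the rail's end; it swings counter-clockwise seen from above to about the stand's -x and stays where left.
- leg_tip (a point): Top edge of the tip of the leg, 160 mm from the hinge axis.
- swing (a joint): Easy part of the leg's swing, rad: 0 folded, 1.40 where it meets its catch; starts ajar. Takes about 0.15 N m (1.3 N at 120 mm from the hinge). The stop is adjustable: the direction in which the leg meets the catch differs by up to 0.13 rad either way from square to the rail less 10 degrees, and is not measured.
- seat (a joint): Stiff last part of the swing, through the catch, rad: 0 until swing is at its end, 0.10 hard against the stop. Takes about 1.0 N m (8 N at 120 mm from the hinge). At the stop the force rises further; the leg gives about 1 mm per 2 N. It stays where left. More than 22 N on the leg overloads it.
- filter_box: Loose clear acrylic filter box, 100 (x) x 130 (y) x 32 mm, 0.25 kg, grey seam, filters inside. On the middle of its lid a grey grip rib 16 (x) x 60 (y) mm, from 32 to 62 mm above the underside. Origin: underside centre, z up. Centred and level with the rail's back edge, its origin is 35 mm to the stand's -x of the stand's origin.
- bowl: White ceramic bowl, 132 mm across, 45 mm high, with three black body caps in it. Origin: centre of the underside. Leave alone.
- lens_hood: Black flared lens hood, 92 mm across, 40 mm high. Origin: centre of the underside. Leave alone.
- step_ring: Aluminium step-down ring lying flat, 72 mm across, 8 mm high. Origin: centre of the underside. Leave alone.
There are look-alikes about, which are no part of the job. Leave any orange or purple look-alike of the filter_box alone.

How it is judged:
On the way:
1. the leg is out, through its catch and against its stop, pressed there by the fingers with over 11 N, the box not yet lifted (value of joint swing above 1.35 rad and value of joint seat above 0.08 rad and contact force between the fingers and prop_leg above 11 N and height (world z) of filter_box below 0.02 m), for 0.15 s.
At the end, for the whole second after the job is handed in: Leg within 0.05 rad of its swing's end and 0.02 rad of its stop; filter box at rest on leg and rail, level within 0.06 rad, underside 66-75 mm up, within 20 mm of centred on the hinge, edge within 17 mm of level with the rail's back edge, long side within 0.2 rad of the rail (value of joint swing above 1.35 rad and value of joint seat above 0.08 rad and x of filter_box in the frame of stand between -0.052 and -0.018 m and y of filter_box in the frame of stand between -0.02 and 0.02 m and z of filter_box in the frame of stand between 0.066 and 0.075 m and angle between the y axis of filter_box and the y axis of stand, either way round below 0.2 rad and angle between filter_box's own z axis and vertical below 0.06 rad and contact force between filter_box and prop_leg above 0.1 N and linear speed of filter_box below 0.02 m/s); the robot touches nothing.
It fails at once if the robot presses on the leg with more than 22 N (contact force between any of the fingers, the arm and prop_leg above 22 N).
It fails at once if the box is dropped or thrown (moves faster than 0.5 m/s while not held) (contact force between the fingers and filter_box below 0.05 N and linear speed of filter_box above 0.5 m/s).
It fails at once if the box is tipped by more than 0.5 rad (angle between filter_box's own z axis and vertical above 0.5 rad).
It fails at once if a bystander (bowl, lens hood, step ring) is moved more than 20 mm (distance of any of bowl, lens_hood, step_ring from where it was at the start of the episode above 0.02 m).
It also fails if it takes over 72 s, if anything falls off the work surface, if the arm or the gripper's body presses on something with over 40 N, if the wrist force passes 120 N, or if a joint passes its speed limit or range.

## Robot

A 6-joint arm with a two-finger parallel gripper is mounted at the origin on the work surface. World frame = base frame: x ahead of the robot, y to its left, z up, the work surface at z = 0. Lengths are in m, angles in rad, forces in N, time in s.
With the tool pointing down it reaches from about 0.425 to 0.925 m from the base axis. Payload 12.5 kg.
Tool frame: the origin (TCP) lies on the centre line of the jaws, within the pads' length; the fingertips stand ahead of it and the grasp point (between the pads) lies 5 mm behind it (arm.tip_reach is the x of the fingertips in the tool frame, in m); x points along the fingers, y is the direction in which the jaws open and shut, and the axes are right-handed (so a half turn about x gives the same grasp; the last joint's range is limited). The gripper opens to 85 mm and grips with 20 to 120 N. Pads are 22 mm wide; open, the fingers measure 114 mm over their backs; the gripper's body (76 mm by 85 mm) begins 54 mm behind the grasp point. The pads swing forward as they close: fully open they stand 13 mm farther back than shut.
Start: joints at [-1.332, 0.491, 1.559, -0, 1.092, -0.106], TCP at [0.211, -0.588, 0.245] pointing down, gripper open.
Joint ranges: [-3.1, 3.1], [-0.84, 2.19], [0.05, 2.79], [-1.13, 4.28], [0.06, 2.93], [-2.69, 2.69]. Speed limits (rad/s): [2.22, 2.22, 2.79, 3.14, 3.14, 3.14].

## Interface

Orientations are given as [roll, pitch, yaw] about the fixed x, y, z axes, in that order (R = Rz(yaw) Ry(pitch) Rx(roll)).
In Python, from rig import arm gives the robot as it stands. Calls block until the motion is done:
- arm.move_to(position, orientation): joint-space move of the TCP to a pose.
- arm.move_linear(position, ori=None, feed=0.15, threshold=None): straight line of the TCP; ori=None keeps the orientation; feed is the mean speed in m/s. With threshold (N) it stops when the force on the tool has changed by that much, and returns True; else False.
- arm.move_joints(angles): joint-space move.
- arm.set_gripper(opening, grip_force=None): finger opening in m; grip_force is the grip in N (None keeps the last); returns when the fingers have stopped.
- arm.hold(seconds).
- arm.ik(position, orientation): joint angles nearest the present ones, or None.
- arm.sense(): the state.
- arm.grab_frame(name): name is "scene" or "top"; returns (picture, depth): 400x640x3 uint8, blue, green, red; 400x640 float32, m along the optical axis (not along the pixel's ray), 0 where there is no reading.
- arm.camera_model(name): a dict with "camera_matrix" (3x3 intrinsics, pixels), "dist" ([k1, k2, p1, p2, k3] as OpenCV has them; the pictures are not rectified), "R" (3x3) and "t" (3): a world point X has camera coordinates R X + t. Camera axes: x right, y down, z forward; pixel columns grow to the right and rows downward; lengths in m; the calibration is good to about 2 mm. A picture is of the moment at which its call begins. camera_model takes no time and is no camera call.
A pose or a line that the arm cannot do raises arm.MotionError and nothing moves.
- arm.finish_job(): hands the job in, once; it reports no verdict.
The state is a dict: "time_s": time; "joints": joint angles; "joint_vel": joint speeds; "joint_torque": joint torques, N m; "tcp_pos": TCP position; "tool_rot": TCP orientation; "wrist_force": force on the tool from outside, world axes, zero at the start; "wrist_torque": the same for the moment, N m; "width": finger opening in m.
Only numpy, scipy, OpenCV 4.12 (cv2) and the standard library are available. Lean on these libraries where they do the work, as an engineer would, in place of code of your own. Each camera call takes 0.05 s, during which the arm holds its last target.

## Working session

There is one attempt and no reset: what is moved stays moved. The work goes in short steps, each a Python script; the robot and the scene stay as the last script left them, time stands still between calls to the robot, and variables do not carry over. Pictures are saved under pics/ and viewed, and the job is handed in when it is done.

```bash
ls; mkdir -p pics; python3 - <<'E'
from rig import arm
import cv2,numpy as np
for n in("scene","top"):
    p,d=arm.grab_frame(n); cv2.imwrite(f"pics/a_{n}.png",p); np.save(f"a_{n}.npy",d)
    m=arm.camera_model(n); print(n,{k:np.round(v,4).tolist() for k,v in m.items()})
s=arm.sense();print(s, arm.tip_reach)
E
```

```text
pics
scene {'camera_matrix': [[375.9173, 0.0, 318.6726], [0.0, 375.9173, 189.3599], [0.0, 0.0, 1.0]], 'dist': [-0.0824, 0.0, 0.0, 0.0, 0.0], 'R': [[0.359, 0.9331, 0.0192], [0.6546, -0.2371, -0.7179], [-0.6653, 0.2703, -0.6959]], 't': [-0.1483, -0.2843, 1.4087]}
top {'camera_matrix': [[456.7313, 0.0, 313.5174], [0.0, 456.7313, 203.11], [0.0, 0.0, 1.0]], 'dist': [0.0305, 0.0, 0.0, 0.0, 0.0], 'R': [[-0.0215, -0.9998, -0.0044], [-0.9974, 0.0218, -0.0692], [0.0693, 0.0029, -0.9976]], 't': [-0.0434, 0.5493, 1.355]}
{'time_s': 0.1, 'joints': array([-1.33161506e+00,  4.91524234e-01,  1.55938222e+00,  3.52074552e-06,
        1.09168131e+00, -1.05602986e-01]), 'joint_vel': array([-0.00117755, -0.00092722, -0.00124131, -0.00059726, -0.0007079 ,
       -0.00011354]), 'joint_torque': array([ 2.95959784e-03, -6.19445443e+01, -2.62027127e+01, -6.51042842e-05,
        2.91288554e-03,  9.27703439e-06]), 'tcp_pos': array([ 0.2112245 , -0.58803874,  0.24477283]), 'tool_rot': array([-1.67953738,  1.56980122,  1.80683791]), 'wrist_force': array([-1.2500354 ,  0.82859941, -0.5012632 ]), 'wrist_torque': array([-0.01090187, -0.0146227 ,  0.00808486]), 'width': 0.08507902051712608} 0.014
```

View pics/a_top.png

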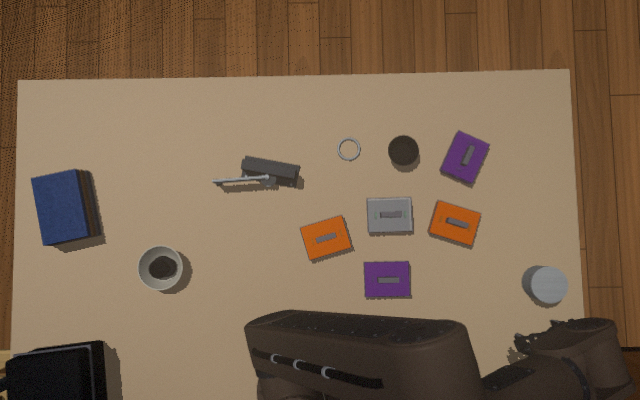

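View pics/a_scene.png

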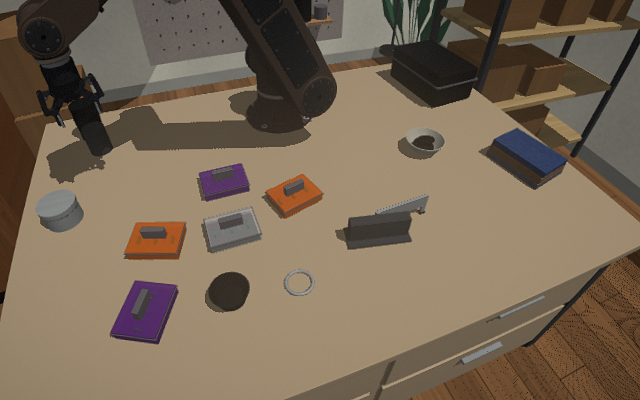

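The top view shows the stand's rail near (270,170). The leg runs from about (272,181) to a tip at (213,182). The clear box with its grey rib is at (390,215), the bowl at (161,268), the ring at (349,149) and the hood at (404,151). I'll zoom in on these and take measurements.

```bash
cat > h.py <<'E'
import cv2,numpy as np
from rig import arm
def ray(n,uv):
    m=arm.camera_model(n)
    p=cv2.undistortPoints(np.array(uv,float).reshape(-1,1,2),np.array(m["camera_matrix"]),np.array(m["dist"])).reshape(-1,2)
    d=np.c_[p,np.ones(len(p))]@np.array(m["R"])
    return -np.array(m["R"]).T@np.array(m["t"]),d
def onz(n,uv,z):
    o,d=ray(n,uv); return o+d*((z-o[2])/d[:,2])[:,None]
def dep(n,D):
    v,u=np.mgrid[0:400,0:640]; uv=np.c_[u.ravel(),v.ravel()]
    o,d=ray(n,uv); return (o+d*D.ravel()[:,None]).reshape(400,640,3)
E
python3 - <<'E'
from h import *
p=cv2.imread("pics/a_top.png")
c=p[140:200,200:310]; cv2.imwrite("pics/z1.png",cv2.resize(c,None,fx=7,fy=7,interpolation=cv2.INTER_CUBIC))
c=p[185:245,345:435]; cv2.imwrite("pics/z2.png",cv2.resize(c,None,fx=7,fy=7,interpolation=cv2.INTER_CUBIC))
P=dep("top",np.load("a_top.npy"))
z=P[...,2]
print(np.round(z[150:192:3,205:306:4]*1000).astype(int))
print(np.round(z[192:240:4,360:420:4]*1000).astype(int))
E
```

```text
[[   4    3   -3   -2    1   -2   -1    2   -4    0   -2   -2    2    3
    -4    1    0    4   -1   -1    0   -1   -5    0   -5    0]
 [  -2    0    2   -6   -9    3   -3   -4   -4   -4    1    1    4    2
     0   -5   -3   -1    6   -2    4   -1    7   -2   -5    0]
 [   3    3    2    3   -4    5    2   -1   -2    0    6    1   -4    0
    -4   -1    0   -4    6   -2    1    4   -1   -5    0   -1]
 [   2    0    2   -1   -1    2    1    1    3    0   10    9    9   13
    11   -2    4    1   -4   -6    0   -5    0   -4    0    0]
 [  -5    1    2    5    1   -4    0    1    2   -4   65   68   68   65
    12    4    4   17    9   -3   -2   -2    3    1   -1   -1]
 [  -4   -3   -1   -1    0   -1   -2    4    1   70   69   69   67   67
    68   72   70   68    8    6    3   12    9    2   -2    0]
 [  -2   -1    0    0    0   -2    5    2   -2   69   66   68   68   65
    67   70   68   75   68   65   69   75    6    7   -4   -4]
 [  -2   -3   -4   -2   -5   -3    2    1    1   -5   31   46   67   70
    69   67   67   72   70 1390   69   69   72   10    0    2]
 [   1    4   -1   -
[... 667 characters left out ...]
  -1    6    4   -3    1   -1   -3    3    1   -2    1    1
     1   -6    4    1   -5   -4   -1   -1   -2   -2    1    5]]
[[ 1 -1  7 -1  0  3 -3 -1  0  2  1 -2 -3  1 -2]
 [ 0  3 -5 -6  0 -1 -7  1  3  0 -2  3  0  4 -3]
 [ 1 -4 27 29 33 34 32 33 32 31 26 32 33 -4  0]
 [-1  1 32 28 32 27 31 32 31 30 28 30 34  1  2]
 [-6  0 32 34 31 31 30 32 31 29 32 33 36  1  3]
 [ 0  3 33 31 32 32 65 60 61 63 58 33 31 -2 -1]
 [-2 -2 35 31 32 44 62 58 62 63 62 30 32  4 -1]
 [ 1 -1 31 34 31 34 31 32 34 33 31 27 32 -8 -4]
 [ 1 -2 26 32 31 30 30 31 33 29 32 34 32 25  1]
 [-4 -6 32 35 34 32 32 35 35 31 33 28 28 30 -6]
 [ 0  4 22 30 30 29 25 23 26 29 -5 -2  4  3  0]
 [ 0  3 -1  4  2  1  1 -2  5 -3  5  5  0  2  0]]
```

View pics/z1.png

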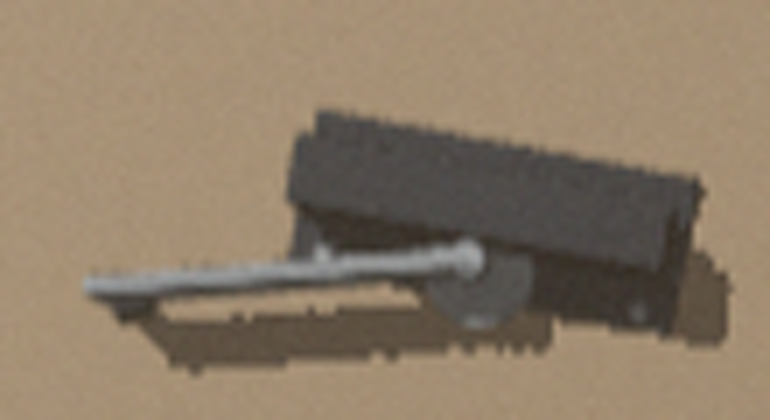

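View pics/z2.png

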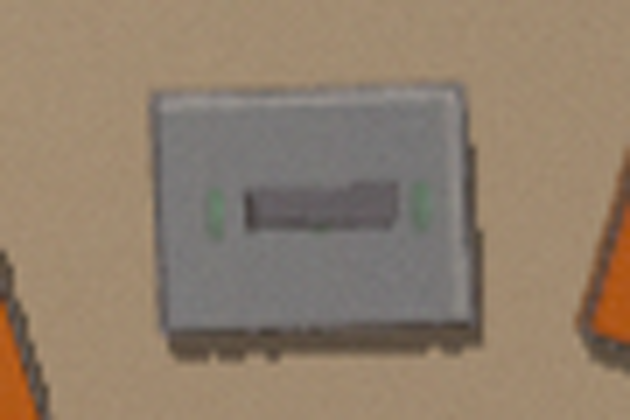

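```bash
cat >> h.py <<'E'
def rect_of(mask,n,z):
    """largest contour -> plane points -> minAreaRect"""
    cs,_=cv2.findContours(mask.astype(np.uint8),cv2.RETR_EXTERNAL,cv2.CHAIN_APPROX_NONE)
    c=max(cs,key=cv2.contourArea).reshape(-1,2)
    q=onz(n,c,z)[:,:2]
    r=cv2.minAreaRect((q*1000).astype(np.float32)); (cx,cy),(w,h),a=r
    a=np.radians(a)
    if h>w: w,h=h,w; a+=np.pi/2
    a=(a+np.pi/2)%np.pi-np.pi/2
    return cx/1000,cy/1000,w,h,a   # a: direction of long side from x axis
E
cat > meas.py <<'E'
from h import *
p=cv2.imread("pics/a_top.png").astype(int); P=dep("top",np.load("a_top.npy")); z=P[...,2]
br=p.max(2); v,u=np.mgrid[0:400,0:640]
reg=(u>205)&(u<310)&(v>145)&(v<200)
hi=reg&(z>0.055)&(z<0.085)
rail=hi&(br<95); 
rail=cv2.morphologyEx(rail.astype(np.uint8),cv2.MORPH_CLOSE,np.ones((3,3)))
print("rail",rect_of(rail,"top",.07), "depth mean",P[rail>0].mean(0), rail.sum())
leg=hi&(br>115); print("leg",rect_of(leg,"top",.07),leg.sum())
pts=onz("top",np.c_[u[leg],v[leg]],.07)[:,:2]; l=cv2.fitLine((pts*1000).astype(np.float32),cv2.DIST_HUBER,0,.01,.01).ravel();print(l, pts[pts[:,1].argmax()],pts[pts[:,1].argmin()])
reg=(u>345)&(u<435)&(v>185)&(v<245)
sat=p.max(2)-p.min(2)
box=reg&(z>.018)&(z<.045)|reg&(z>.05)
box=cv2.morphologyEx(box.astype(np.uint8),cv2.MORPH_OPEN,np.ones((3,3)))
print("box",rect_of(box,"top",.032),P[box>0].mean(0))
rib=reg&(z>.05)&(z<.075); print("rib",rect_of(rib,"top",.062),rib.sum(),P[rib].mean(0))
rib=reg&(br<105)&(u>375)&(u<405)&(v>208)&(v<220); print("rib dark",rect_of(rib,"top",.062),rib.sum())
E
python3 meas.py
```

```text
rail (0.643843994140625, 0.07534364318847656, 159.47604370117188, 38.37263107299805, np.float64(1.3646851021279036)) depth mean [0.64312171 0.07905718 0.08323314] 631
leg (0.6213770141601562, 0.1566065216064453, 163.45452880859375, 9.185555458068848, np.float64(-1.5192342116231674)) 136
[ 6.0000557e-02 -9.9819833e-01  6.2146259e+02  1.5597301e+02] [0.61257818 0.23798844] [0.62953778 0.07519165]
box (0.507798828125, -0.278875244140625, 133.37327575683594, 103.47515106201172, np.float64(-1.5589505581781973)) [ 0.50382358 -0.2812724   0.04127911]
rib (0.5071967468261719, -0.279622802734375, 58.10770034790039, 14.533376693725586, np.float64(1.5492319125001979)) 119 [ 0.50767929 -0.27856332  0.06123587]
rib dark (0.5086819763183594, -0.2782249450683594, 61.04779815673828, 17.435169219970703, np.float64(1.5494016890196907)) 136
```

Measurements so far:

| Item | Value | Cross-check |
|---|---|---|
| Stand yaw | -0.206 rad | rail length 159.5 mm against 160; width reads 38 mm because the front face is included |
| Hinge | about (0.626, 0.078) | leg length 163 mm, against 160 plus the pin |
| Leg direction | 1.63 rad (swing about 0.27) | |
| Rib | (0.508, -0.279) | 61 x 17 mm against 60 x 16 |

Next I'll check that the swing arc can be reached.

```bash
cat >> h.py <<'E'
H=np.array([.6262,.078]); YS=-0.206; R0=0.12
def ori(phi): return [0,np.pi/2,(phi-np.pi/2+np.pi)%(2*np.pi)-np.pi]
def fpos(th,off,z=.055,r=R0):
    c,s=np.cos(th),np.sin(th)
    q=H+r*np.array([c,s])+off*np.array([s,-c]); return [q[0],q[1],z]
E
python3 - <<'E'
from h import *
print(arm.tip_reach)
for flip in(0,np.pi):
  for th in np.linspace(1.63,2.95,6):
    q=arm.ik(fpos(th,.015),ori(th+flip)); print(flip,round(th,2),None if q is None else np.round(q,2))
for f in (0,np.pi):
    print(np.round(arm.ik([.508,-.279,.05],ori(-.015+f)),2), np.round(arm.ik([.6145,.081,.12],ori(-.206+f)),2))
E
```

```text
0.014
0 1.63 [ 0.2   0.76  1.61 -0.    0.77 -1.43]
0 1.89 [ 0.21  0.73  1.69 -0.    0.72 -1.68]
0 2.16 [ 0.2   0.7   1.78  0.    0.67 -1.95]
0 2.42 [ 0.18  0.67  1.85 -0.    0.62 -2.24]
0 2.69 [ 0.15  0.65  1.92  0.    0.57 -2.54]
0 2.95 None
3.141592653589793 1.63 [ 0.2   0.76  1.61 -0.    0.77  1.72]
3.141592653589793 1.89 [ 0.21  0.73  1.69 -0.    0.72  1.46]
3.141592653589793 2.16 [ 0.2   0.7   1.78 -0.    0.67  1.19]
3.141592653589793 2.42 [ 0.18  0.67  1.85 -0.    0.62  0.9 ]
3.141592653589793 2.69 [ 0.15  0.65  1.92 -0.    0.57  0.6 ]
3.141592653589793 2.95 [ 0.1   0.63  1.97 -0.    0.54  0.29]
[-0.62  0.69  1.83 -0.    0.62 -0.6 ] [ 0.02  0.63  1.69 -0.    0.82  0.23]Traceback (most recent call last):
  File "<stdin>", line 7, in <module>
    return _wrapfunc(a, 'round', decimals=decimals, out=out)
    return _wrapit(obj, method, *args, **kwds)
    result = getattr(arr, method)(*args, **kwds)
TypeError: unsupported operand type(s) for *: 'NoneType' and 'float'
```

```bash
python3 - <<'E'
from h import *
th=1.63
arm.move_to(fpos(th,.040,.2),ori(th+np.pi))
arm.set_gripper(0.0,40)
print(arm.tip_reach,arm.sense()["width"])
print(arm.move_linear(fpos(th,.040,.054),feed=.15,threshold=6))
s=arm.sense(); print(s["time_s"],s["tcp_pos"],s["wrist_force"])
f0=s["wrist_force"]
hit=arm.move_linear(fpos(th,.005,.054),feed=.03,threshold=1.2)
s=arm.sense(); print(hit,s["time_s"],s["tcp_pos"],s["wrist_force"]-f0)
p=s["tcp_pos"][:2]-H; print("r along",p@[np.cos(th),np.sin(th)],"off",p@[np.sin(th),-np.cos(th)])
for n in("top","scene"):
    p,d=arm.grab_frame(n); cv2.imwrite(f"pics/b_{n}.png",p[100:260,160:560] if n=="top" else p[120:320,200:520])
E
```

```text
0.014 -0.0001791917524196365
False
5.1667 [0.65948523 0.20025847 0.05496058] [-0.60230183  0.36604906 -0.39893749]
True 6.0333 [0.63107723 0.19857904 0.05377368] [ 1.01556713 -0.7230137   0.83841412]
r along 0.12007919726802024 off 0.01200323530892548
```

```bash
python3 - <<'E'
import cv2
for n in("top","scene"):
    p=cv2.imread(f"pics/b_{n}.png"); cv2.imwrite(f"pics/b2_{n}.png",cv2.resize(p,None,fx=2,fy=2,interpolation=cv2.INTER_CUBIC))
E
```

```text
(no output)
```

View pics/b2_scene.png

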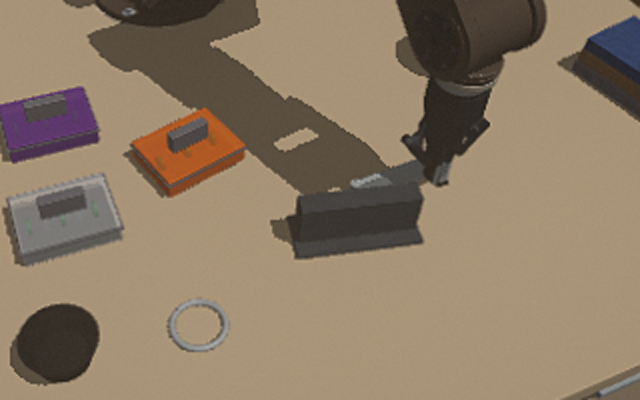

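The crop shows the closed fingers at about (438,170), on the rail side of the leg and near its tip. Contact registers there. I'll swing the leg through the easy part next.

```bash
python3 - <<'E'
from h import *
def st():
    s=arm.sense(); return s
for th in np.arange(1.70,2.56,.085):
    hit=arm.move_linear(fpos(th,.013,.054),ori(th+np.pi),feed=.04,threshold=9)
    s=st(); n=np.array([np.sin(th),-np.cos(th)]); f=s["wrist_force"][:2]
    print(round(th,3),hit,round(s["time_s"],2),"push",round(f@n,2),"along",round(f@[np.cos(th),np.sin(th)],2))
    if hit: break
p,d=arm.grab_frame("top"); cv2.imwrite("pics/c_top.png",cv2.resize(p[120:280,140:380],None,fx=3,fy=3))
E
```

```text
1.7 False 6.47 push 0.12 along 0.89
1.785 False 6.88 push 0.39 along -0.17
1.87 False 7.29 push -0.49 along -0.11
1.955 False 7.7 push -0.51 along 0.12
2.04 False 8.11 push 1.0 along -0.59
2.125 False 8.52 push -0.97 along -0.9
2.21 False 8.93 push 0.36 along 0.2
2.295 False 9.33 push 0.1 along -0.62
2.38 False 9.74 push -0.38 along -0.67
2.465 False 10.15 push -0.2 along -0.2
2.55 False 10.56 push 0.24 along 0.04
```

View pics/c_top.png

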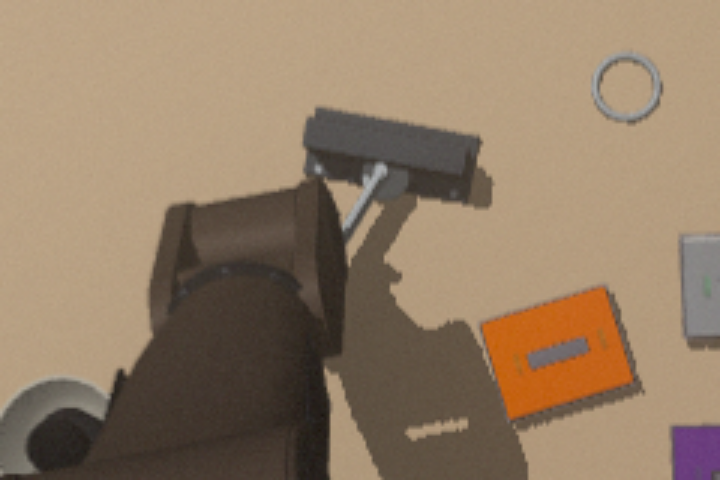

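```bash
cat > creep.py <<'E'
from h import *
import json
def F(th,k=4):
    a=[]
    for _ in range(k):
        a.append(arm.sense()["wrist_force"][:2]); arm.hold(.02)
    return np.mean(a,0)@[np.sin(th),-np.cos(th)]
th=2.55; log=[]
while th<3.03:
    prev=log[-1][1] if log else 0
    dth=.012 if prev<4 else (.006 if prev<10 else .004)
    th+=dth
    hit=arm.move_linear(fpos(th,.013,.054),ori(th+np.pi),feed=.02,threshold=8)
    f=F(th); log.append((th,f)); 
    print(round(th,3),hit,round(f,1),end=" | ",flush=True)
    if f>15 or hit: break
if log[-1][1]>12.5:
    m=[]
    for _ in range(7): arm.hold(.1); m.append(round(F(th,1),1))
    print("hold",m)
s=arm.sense(); print(s["time_s"],s["tcp_pos"],s["wrist_force"])
json.dump(th,open("th.json","w"))
E
python3 creep.py
```

```text
2.562 False 0.8 | 2.574 False 1.7 | 2.586 False 1.0 | 2.598 False 1.0 | 2.61 False 0.9 | 2.622 False 1.1 | 2.634 False 0.6 | 2.646 False 1.3 | 2.658 False 1.1 | 2.67 False 1.1 | 2.682 False 0.9 | 2.694 False 1.0 | 2.706 False 0.5 | 2.718 False 1.1 | 2.73 False 1.1 | 2.742 False 1.3 | 2.754 False 1.7 | 2.766 False 4.9 | 2.772 False 6.5 | 2.778 False 7.3 | 2.784 False 8.3 | 2.79 False 8.8 | 2.796 False 8.2 | 2.802 False 8.8 | 2.808 False 8.5 | 2.814 False 8.8 | 2.82 False 8.9 | 2.826 False 8.7 | 2.832 False 8.4 | 2.838 False 8.6 | 2.844 False 8.9 | 2.85 False 8.9 | 2.856 False 8.9 | 2.862 False 8.6 | 2.868 False 8.6 | 2.874 False 8.8 | 2.88 False 8.5 | 2.886 False 9.9 | 2.892 False 10.7 | 2.896 False 11.5 | 2.9 False 12.4 | 2.904 False 13.9 | 2.908 False 14.4 | 2.912 False 15.2 | hold [np.float64(15.4), np.float64(15.1), np.float64(14.8), np.float64(14.6), np.float64(15.0), np.float64(15.5), np.float64(15.3)]
25.3583 [0.51296464 0.11903092 0.05410287] [ 5.20688825 15.25065622 -2.50044963]
```

The force trace matches the stated joint: about 1 N in the easy part, a catch plateau of about 8.7 N for 0.10 rad, then a rise at the stop. It held 14.6–15.5 N for 0.7 s. Now I'll back off, look, and go above the box.

```bash
python3 - <<'E'
from h import *
th=2.912
arm.move_linear(fpos(th,.045,.054),feed=.08)
arm.move_linear(fpos(th,.045,.2),feed=.25)
arm.set_gripper(.06,40)
arm.move_to([.508,-.279,.18],ori(-.015))
p,d=arm.grab_frame("top"); cv2.imwrite("pics/d_top.png",cv2.resize(p[130:300,190:450],None,fx=3,fy=3)); cv2.imwrite("pics/d_full.png",p); np.save("d_top.npy",d)
P=dep("top",d); z=P[...,2]; v,u=np.mgrid[0:400,0:640]
leg=(u>210)&(u<310)&(v>176)&(v<270)&(z>.055)&(z<.085)&(p.max(2)>115)
pts=onz("top",np.c_[u[leg],v[leg]],.07)[:,:2]; l=cv2.fitLine((pts*1000).astype(np.float32),cv2.DIST_HUBER,0,.01,.01).ravel()
print(l,np.arctan2(-l[1]*np.sign(l[0]),-abs(l[0])),pts[pts[:,0].argmax()],pts[pts[:,0].argmin()],leg.sum())
print(arm.sense()["time_s"])
E
```

```text
[ 9.6678126e-01 -2.5560507e-01  5.4783801e+02  1.0048089e+02] 2.883119 [0.62387461 0.08399933] [0.47072865 0.11789289] 137
28.875
```

View pics/d_top.png

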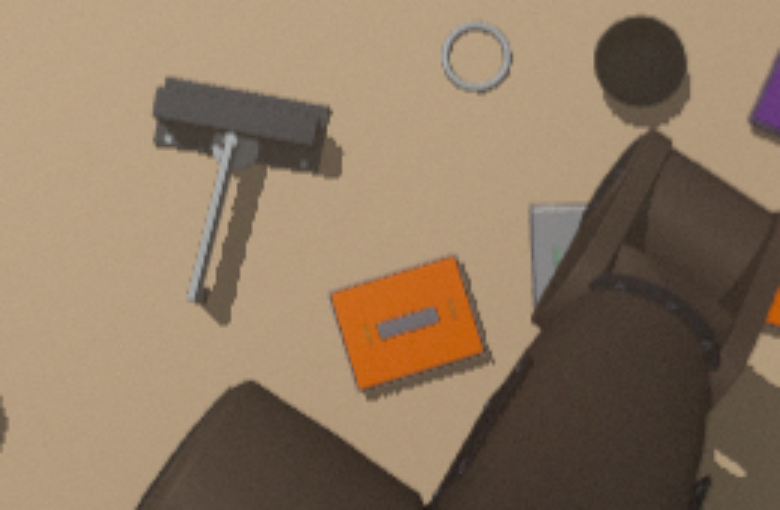

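The picture shows the leg standing out on its own from (232,140) to (197,298) in the crop. Its direction is 2.883 rad, against about 2.885 at the stop in the force trace. The two leg lines cross at the hinge, (0.626, 0.080), which puts the box target at (0.6147, 0.0820). Now I'll grasp and lift.

```bash
python3 - <<'E'
from h import *
print(arm.move_linear([.508,-.279,.051],ori(-.01),feed=.1,threshold=5))
s=arm.sense(); print(s["tcp_pos"],s["wrist_force"])
arm.set_gripper(0,40)
s=arm.sense(); print("w",s["width"],s["tcp_pos"],s["time_s"]); f0=s["wrist_force"]
arm.move_linear([.508,-.279,.20],feed=.12)
arm.hold(.2)
s=arm.sense(); print("w",s["width"],s["wrist_force"]-f0,s["wrist_torque"],s["time_s"])
p,d=arm.grab_frame("scene"); cv2.imwrite("pics/e_scene.png",cv2.resize(p[60:300,120:460],None,fx=2,fy=2))
E
```

```text
False
[ 0.50822699 -0.27916688  0.05156474] [ 0.69989868 -0.74478625  0.17995207]
w 0.01525543341020009 [ 0.50824798 -0.27915981  0.05142581] 30.7917
w 0.015265385170497622 [ 0.12183442 -0.2636843  -7.62414195] [-0.02343944 -0.01126587  0.06498305] 32.3833
```

View pics/e_scene.png

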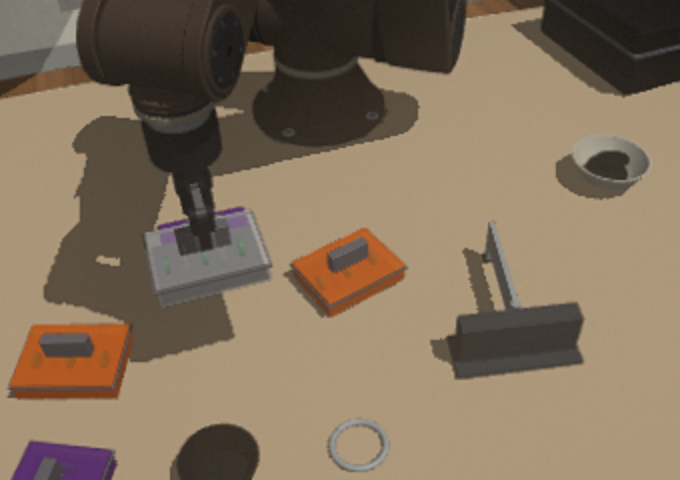

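The box hangs level by its rib. The gripper width is 15.3 mm, and its lid is at about (205,250) in the crop. Nothing else has moved. I'll carry it over and set it down gently.

```bash
python3 - <<'E'
from h import *
T=[.6147,.0820]
arm.move_linear([*T,.20],ori(YS),feed=.18)
arm.move_linear([*T,.129],feed=.08)
arm.hold(.2); s=arm.sense(); print(s["tcp_pos"],s["wrist_force"],s["wrist_torque"],s["time_s"])
hit=arm.move_linear([*T,.117],feed=.012,threshold=2.5)
s=arm.sense(); print(hit,s["tcp_pos"],s["wrist_force"],s["wrist_torque"],s["time_s"],s["width"])
for n in("scene","top"):
    p,d=arm.grab_frame(n); cv2.imwrite(f"pics/f_{n}.png",cv2.resize(p[100:280,280:520] if n=="scene" else p[120:280,180:380],None,fx=3,fy=3))
E
```

```text
[0.61484303 0.08200086 0.12947039] [-0.12705229 -0.40060006 -2.30631458] [0.00869259 0.01708463 0.06524858] 35.9083
True [0.61460816 0.08201437 0.12140799] [-1.95028513  0.76174628  5.0649719 ] [-0.03754314  0.0559933   0.0164957 ] 36.575 0.015500293497625314
```

View pics/f_scene.png

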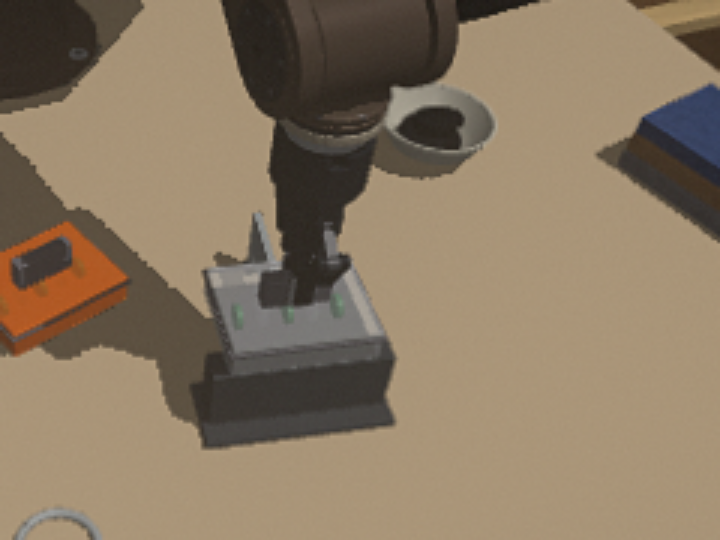

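Contact came at z = 0.1214, as predicted (0.0514 + 0.070). The box sits flush over the rail at (300,350), with the leg protruding behind it at (260,235). I'll release and check.

```bash
python3 - <<'E'
from h import *
T=[.6147,.0820]
arm.set_gripper(.05)
arm.hold(.2)
arm.move_linear([*T,.22],feed=.1)
arm.move_to([.45,-.25,.30],ori(YS))
for n in("scene","top"):
    p,d=arm.grab_frame(n); cv2.imwrite(f"pics/g_{n}.png",cv2.resize(p[130:280,300:500] if n=="scene" else p[120:260,180:380],None,fx=4,fy=4))
P=dep("top",d); z=P[...,2]; v,u=np.mgrid[0:400,0:640]
reg=(u>215)&(u<320)&(v>135)&(v<230)
box=reg&(z>.088); print("box",rect_of(box,"top",.102))
rib=reg&(z>.12)&(z<.15); r=rect_of(rib,"top",.132); print("rib",r,rib.sum())
lid=cv2.erode((reg&(z>.09)&(z<.115)).astype(np.uint8),np.ones((3,3)))>0
q=P[lid]; A=np.c_[q[:,:2]-q[:,:2].mean(0),np.ones(len(q))]; k=np.linalg.lstsq(A,q[:,2],rcond=None)[0]; print("lid plane slope,height",k)
S=np.array([.649,.0748]); c,s=np.cos(YS),np.sin(YS)
for m in(rect_of(box,"top",.102),r):
    e=np.array(m[:2])-S; print("stand frame",c*e[0]+s*e[1],-s*e[0]+c*e[1],"yaw err",m[4]-np.pi/2-YS)
print(arm.sense()["time_s"])
E
```

```text
box (0.6135805053710938, 0.07990022277832032, 133.38339233398438, 104.92684173583984, np.float64(1.3721507416117227))
rib (0.6125838012695313, 0.07992073822021484, 60.46583938598633, 16.930147171020508, np.float64(1.368286761186127)) 132
lid plane slope,height [-0.00209292 -0.0036036   0.10166227]
stand frame -0.03571384847396172 -0.002252531761045334 yaw err 0.00735441481682611
stand frame -0.036693675542823635 -0.0024363220343274396 yaw err 0.0034904343912303404
39.9583
```

View pics/g_top.png

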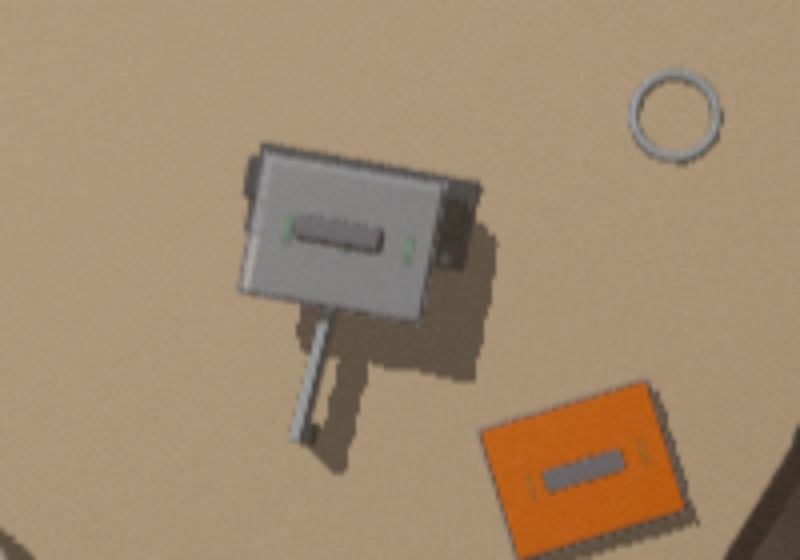

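View pics/g_scene.png

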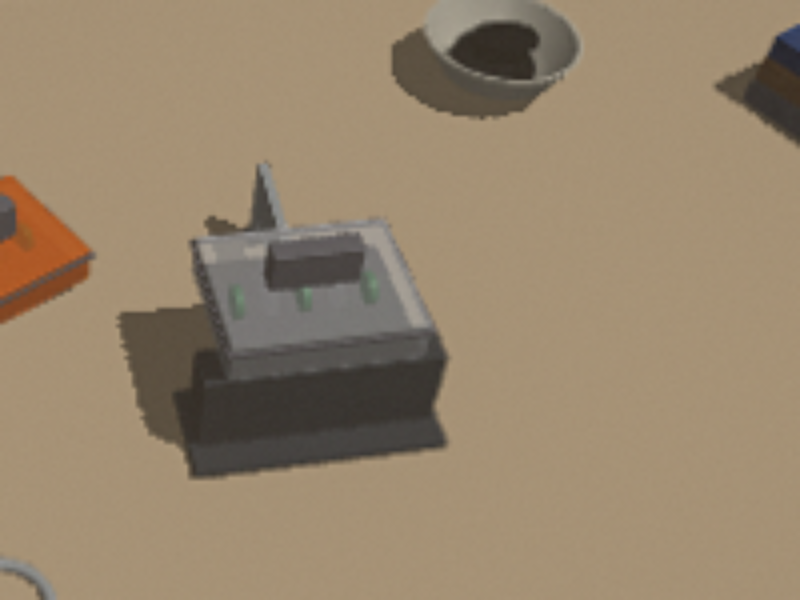

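Both views show the box flat on the stand, with the leg still at its stop: the same image direction as before, 2.93 against 2.92. The arm is clear, so I'm handing in.

```bash
python3 -c "
from rig import arm
arm.finish_job(); print(arm.sense()['time_s'])"
```

```text
the job is handed in; nothing more can be done
the job is handed in; nothing more can be done
```

The leg is against its stop, the filter box is set down on the stand, and the job was handed in at about 40 s of the 72 s; no verdict is reported.

- **Leg:** I pushed it out with the closed fingers about 120 mm from the hinge. The push read about 8.7 N through the catch for 0.10 rad, then rose at the stop. I held it there at 14.6–15.5 N by wrist force for about 0.7 s. After I let go, the camera put it at 2.883 rad, against about 2.885 at the stop. It looked unchanged after the box was set down.
- **Box:** I lifted it by the rib and lowered it to contact at the predicted height, pressing about 5 N, before letting go. In the stand's frame the camera puts it at x about -36 mm (target -35) and y about -2 mm. It is within 0.01 rad of the rail, the lid is at 102 mm (underside about 70 mm), and the tilt is about 0.004 rad.
- **Bystanders:** The bowl and step ring look untouched, but I did not measure them. The lens hood was outside the final crops; it was last seen in place before the lift, and the arm did not go near it afterwards.

Two readings did not match:
- The rail's width first read 38 mm instead of 30 because its front face was included. I took the stand's centre mainly from the hinge instead.
- One force reading just after the lift was -7.6 N, but it settled to -2.3 N, which fits the 0.25 kg box.

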